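# Open the tight bobbin jar in the tray's jar well

### The arm

A 6-joint arm with a two-finger parallel gripper is mounted at the origin on the work surface. World frame = base frame: x ahead of the robot, y to its left, z up, the work surface at z = 0. Lengths are in m, angles in rad, forces in N, time in s.
With the tool pointing down it reaches from about 0.225 to 0.875 m from the base axis. Payload 3.4 kg.
Tool frame: the origin (TCP) lies at the very end of the fingers, on their centre line; the grasp point (between the pads) lies 19 mm behind it; z points along the fingers, y is the line along which they close (so a half turn about z gives the same grasp; the last joint's range is limited). The gripper opens to 85 mm and grips with 20 to 120 N. Pads are 22 mm wide; open, the fingers measure 114 mm over their backs; the gripper's body (76 mm by 85 mm) begins 54 mm behind the grasp point. The pads swing forward as they close: fully open they stand 13 mm farther back than shut.
Start: joints at [1.158, 0.276, 1.505, -0, 1.361, -0.121], TCP at [0.165, 0.551, 0.231] pointing down, gripper open.
Joint ranges: [-2.89, 2.89], [-0.75, 2.08], [0.22, 2.7], [-1.18, 4.32], [0.11, 2.71], [-2.7, 2.7]. Speed limits (rad/s): [2.57, 2.57, 3.14, 3.14, 3.14, 3.14].

### API

Orientations are given as a unit quaternion [w, x, y, z].
In Python, from rig import readout, vision, manip gives the robot as it stands.
- The arm moves only by the shell command python3 -m handwheel 'ROWS' [FORCE]. ROWS is JSON, a list of rows, each a list of 3 entries, a list of its own where there are three numbers: the shift along the tool's x, y, z in mm, then the turn, a rotation vector about the tool's x, y, z in units of 6 degrees (1.0 is 6 degrees), then the closure, from -1 (fully open) to 1 (shut), so that 0 is half open. A call has 1 to 20 rows; each row shifts and turns the commanded pose from where the row before left it, along the tool's axes as they then stand; what a row does not reach is not made up. A row lasts 1/8 s, in which the tool goes at most 62.5 mm and 10.7 degrees, less where a joint would pass 70% of its speed; a pose out of reach is approached as far as the arm can. A call is refused whole if a number of a shift passes 62.5 or a number of a turn 1, either way. A call with a gripper value outside its range is refused whole. The fingers move at their own pace and stop on an object; FORCE is the grip in N (left out, the last holds). Time passes only in rows, so rows that do not move let the fingers close. It gives the time, the measured TCP pose, the force, the opening and the grip force at its end, in the units of the state.
- readout.get_state(): the state, without advancing time (a new reading comes with each control period).
- vision.get_image(name): name is "scene" or "top"; returns the picture (480x640x3 uint8, blue, green, red); there is no depth.
- vision.camera_params(name): a dict with "intrinsics" (3x3 intrinsics, pixels), "dist" ([k1, k2, p1, p2, k3] as OpenCV has them; the pictures are not rectified), "rvec" (rotation vector, rad) and "tvec" (3), from world to camera coordinates, as OpenCV has them. Camera axes: x right, y down, z forward; pixel columns grow to the right and rows downward; lengths in m; the calibration is good to about 2 mm. A picture is of the moment at which its call begins. camera_params takes no time and is no camera call.
- manip.sign_off(): hands the job in; it is judged then, once.
The state is a dict: "clock": time; "qpos": joint angles; "qd": joint speeds; "effort": joint torques, N m; "position": TCP position; "ee_rot": TCP orientation; "contact_force": force on the tool from outside, world axes, zero at the start; "moment": the same for the moment, N m; "width": finger opening in m; "gripper_force": force on a finger pad.
Only numpy, scipy, OpenCV 4.12 (cv2) and the standard library are available. Lean on these libraries where they do the work, as an engineer would, in place of code of your own. Each camera call takes 0.05 s, during which the arm holds its last target. There are 200 camera calls.

### The job

Take the square glass jar of bobbins, which is screwed shut, and stand it fully down in the square well of the lavender bobbin tray so that the well keeps it from turning. Then unscrew its tight lid, stop turning once the threads let go, lift it off and finish still holding it in the gripper, level and centred, about two or three centimetres above the open mouth, with the jar still standing in the well. Leave the other things on the table where they are.

Things in the scene. Friction and masses are not known exactly. Their poses are not given: they have to be found in the camera images.
- jar: square glass jar holding sewing bobbins, about 0.3 kg, loose, standing. Body 60 x 60 mm from its underside to the flat shoulder at 62 mm, then a round 40 mm neck to the rim at 84 mm; 89 mm tall with lid. Origin: centre of its underside; z up, x and y square to its sides. It can be lifted and carried by its tight lid. A round jar with a like lid stands near
- jar_rim (a point): centre of the jar's mouth, level with the rim, 84 mm above the jar's underside. The lid's three lugs let go of the neck's threads about 50 degrees after the tight position (lid against jar); up to about 83 degrees it lifts straight off freely, and turning on beyond that is too far: near 95 degrees the lugs meet the next thread leads
- lid: the square jar's plain steel screw lid: 54 mm diameter, 18 mm high, upright ribbed skirt. Origin: centre of the skirt's lower edge; z up. Screwed tight, its origin is 71 mm above the jar's underside (9 mm above the shoulder) and its x axis lies along the jar's x. Seen from above it opens anticlockwise
- lid_top (a point): centre of the lid's top face, 18 mm above its lower edge. The lid is tight: 0.4 to 0.6 N m at first, so a jar standing free on the table turns along; a grip of 40 to 60 N holds it. It eases as it turns and has risen 2 to 3 mm by the time the lugs let go; then the turning force falls to almost nothing and a springy seal lifts it another millimetre
- tray: lavender plastic bobbin tray, fixed to the table, 130 mm (its x) by 244 mm (its y), edge 20 mm high, with rows of wound bobbins on short pins (none above 18 mm) and at its +y end a square jar well. Origin: centre of its underside; the well's walls lie along the tray's x and y
- well (a point): centre of the floor of the square well, 76 mm along the tray's +y from the tray's centre, 4 mm above the table. The well is 65 x 65 mm inside (2.5 mm free on each side of the jar), its walls 22 mm high above this floor with a small flared lip that ends about 25 mm above it. The jar fits in any of its four square positions, with about 5 degrees of play either way; fully down, its underside is on this point
- round_jar: round glass jar of coat buttons, 66 mm diameter, 86 mm tall, with a steel lid just like the square jar's; bystander. Origin: centre of its underside, z up
- dispenser: stainless push dispenser of sequins, a 62 mm round can with a mushroom push cap and a short chute near its foot, 102 mm tall; bystander. Origin: centre of its underside
- hoop: round birch embroidery hoop lying flat, 136 mm across, 9 mm high, with a small brass clamp screw on its rim; bystander. Origin: its centre, underside
- magnifier: chrome magnifier on a hinged stand, round 96 mm foot, lens up to 225 mm high, behind the tray; bystander. Origin: centre of the foot's underside
- spool_tall: thread spool, 28 mm diameter, 62 mm tall, standing; bystander. Origin: centre of its underside
- bobbin0: small wound sewing bobbin lying flat on the table, 21 mm diameter, 11.5 mm high; bystander. Origin: centre of its underside
- bobbin1: another such bobbin, 21 mm diameter, 11.5 mm high; bystander. Origin: centre of its underside
- spool_short: thread spool, 34 mm diameter, 34 mm tall, standing; bystander. Origin: centre of its underside
Things that resemble listed ones, but are neither listed nor needed, are in the scene too. Of the things shaped like the lid, the steel one is meant. Leave any turquoise look-alike of the jar alone.

How it is judged:
On the way, in this order (a step that is already met when the one before it is completed fails the run):
1. the jar stands fully down in the square well, its lid still screwed on (z of jar in the frame of well between -0.003 and 0.004 m and horizontal distance between jar and well below 0.006 m and angle between jar's own z axis and vertical below 0.06 rad and angle between the x axis of lid and the x axis of jar, either way round below 0.25 rad and z of lid in the frame of jar below 0.074 m), for 0.2 s.
2. the lid has been turned off its threads while the jar stays in the well (z of jar in the frame of well below 0.008 m and horizontal distance between jar and well below 0.008 m and angle between the x axis of lid and the x axis of jar, either way round above 0.8 rad and z of lid in the frame of jar below 0.084 m), for 0.02 s.
At the end, for the whole second after the job is handed in: The jar stands upright (within 0.06 rad) and fully down (within 4 mm) in the well; the lid is in the gripper's fingers, touching the jar nowhere, still, level within 0.2 rad, its lower edge 5 to 50 mm above the rim and its centre within 15 mm of the mouth's centre (z of jar in the frame of well between -0.003 and 0.004 m and horizontal distance between jar and well below 0.006 m and angle between jar's own z axis and vertical below 0.06 rad and z of lid in the frame of jar_rim between 0.005 and 0.05 m and horizontal distance between lid and jar_rim below 0.015 m and angle between lid's own z axis and vertical below 0.2 rad and contact force between the fingers and lid above 1 N and contact force between lid and jar below 0.05 N and linear speed of each of lid, jar below 0.02 m/s); the arm keeps its last pose, push and grip.
It fails at once if the lid is wound on past the point where the threads let go (more than about 83 degrees from tight) (angle between the x axis of lid and the x axis of jar, either way round above 1.45 rad).
It fails at once if a bystander is pushed more than 20 mm or tipped (distance of any of round_jar, dispenser, hoop, magnifier, spool_tall, bobbin0, bobbin1, spool_short from where it was at the start of the episode above 0.02 m or angle between any of round_jar, dispenser, hoop, magnifier, spool_tall, bobbin0, bobbin1, spool_short's own z axis and vertical above 0.3 rad).
It also fails if it takes over 48 s, if anything falls off the work surface, if the arm or the gripper's body presses on something with over 40 N, if the wrist force passes 120 N, or if a joint passes its speed limit or range.

## Working session

There is one attempt and no reset: what is moved stays moved. The work goes in short steps, Python scripts to look and compute and a shell command to move; the robot and the scene stay as the last step left them, time stands still between calls to the robot, and variables do not carry over. Pictures are saved under pics/ and viewed, at most 10 in all, crops included, and the job is handed in when it is done.

```bash
mkdir -p pics; python3 - <<'E'
from rig import readout, vision
import cv2
for n in("scene","top"):
    cv2.imwrite(f"pics/{n}0.png",vision.get_image(n)); p=vision.camera_params(n); print(n,p)
print(readout.get_state())
E
```

```text
scene {'intrinsics': array([[527.00480785,   0.        , 313.08061255],
       [  0.        , 527.00480785, 239.49641968],
       [  0.        ,   0.        ,   1.        ]]), 'dist': array([0.03433746, 0.        , 0.        , 0.        , 0.        ]), 'rvec': array([ 1.18994025,  2.09541008, -1.18067055]), 'tvec': array([ 0.2702008 , -0.18897746,  1.49784558])}
top {'intrinsics': array([[449.38477244,   0.        , 322.07599623],
       [  0.        , 449.38477244, 237.72639946],
       [  0.        ,   0.        ,   1.        ]]), 'dist': array([0.02262662, 0.        , 0.        , 0.        , 0.        ]), 'rvec': array([ 2.14088778, -2.14005666,  0.14996643]), 'tvec': array([0.03340821, 0.59349672, 1.02992551])}
{'clock': 0.1, 'qpos': array([ 1.15799923e+00,  2.76543564e-01,  1.50603045e+00, -1.74868208e-06,
        1.36069826e+00, -1.21023793e-01]), 'qd': array([ 0.00046222,  0.0005846 , -0.0041729 ,  0.00055324, -0.00073236,
       -0.00027668]), 'effort': array([ 2.59008884e-03, -4.17692578e+01, -2.46405298e+01, -2.84830712e-04,
        5.87739007e-03, -9.65178913e-06]), 'position': array([0.16522393, 0.55024852, 0.23050995]), 'ee_rot': array([-2.20676975e-04,  1.45369489e-01,  9.89377080e-01, -8.10296812e-04]), 'contact_force': array([-0.51847309,  0.81511481,  0.52557501]), 'moment': array([ 0.0265836 , -0.03229063,  0.06277402]), 'gripper_force': 0.0, 'width': 0.08529770466116927}
```

View pics/scene0.png

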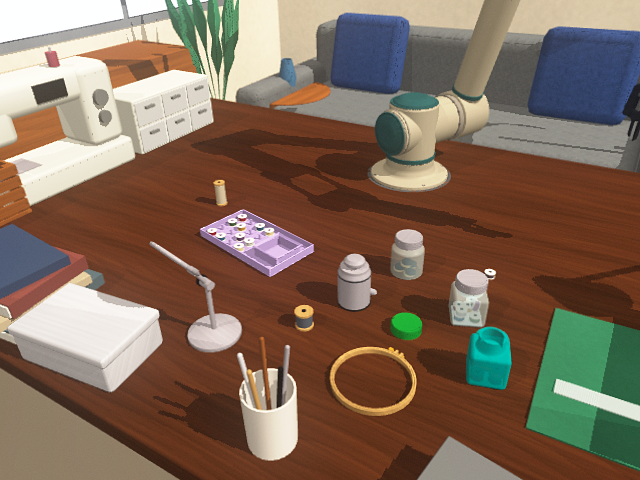

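View pics/top0.png

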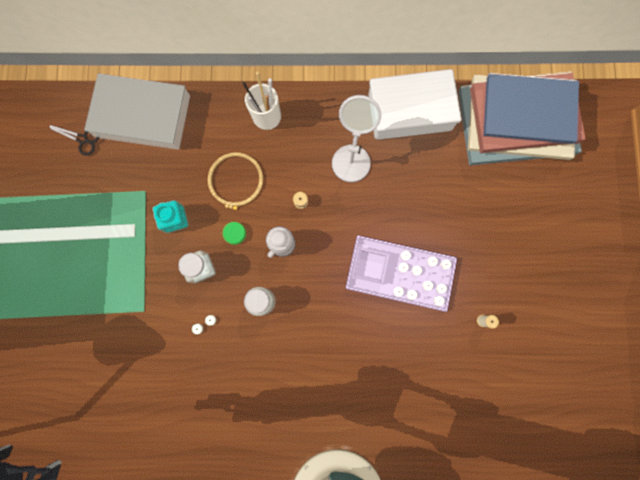

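Candidates in the top view are the steel-lidded jar at (195,267) with a square body, the steel-lidded jar at (259,301) with a round body, the turquoise look-alike at (170,216), and a green lid at (234,233). The square jar with bobbins at (195,267) (scene (469,298)) fits the description. The tray is at (402,274) with its well at the left end. I'll confirm in an enlarged crop.

```bash
python3 - <<'E'
import cv2,numpy as np
t=cv2.imread("pics/top0.png"); s=cv2.imread("pics/scene0.png")
a=cv2.resize(t[240:310,160:240],(400,350),interpolation=2)
b=cv2.resize(t[230:300,340:420],(400,350),interpolation=2)
c=cv2.resize(s[260:330,440:500],(300,350//1),interpolation=2)[:250]
d=cv2.resize(s[200:280,195:320],(390,250),interpolation=2)
o=np.zeros((600,800,3),np.uint8);o[:350,:400]=a;o[:350,400:]=b;o[350:,:300]=c;o[350:,400:790]=d
cv2.imwrite("pics/crop1.png",o)
E
```

```text
(no output)
```

View pics/crop1.png

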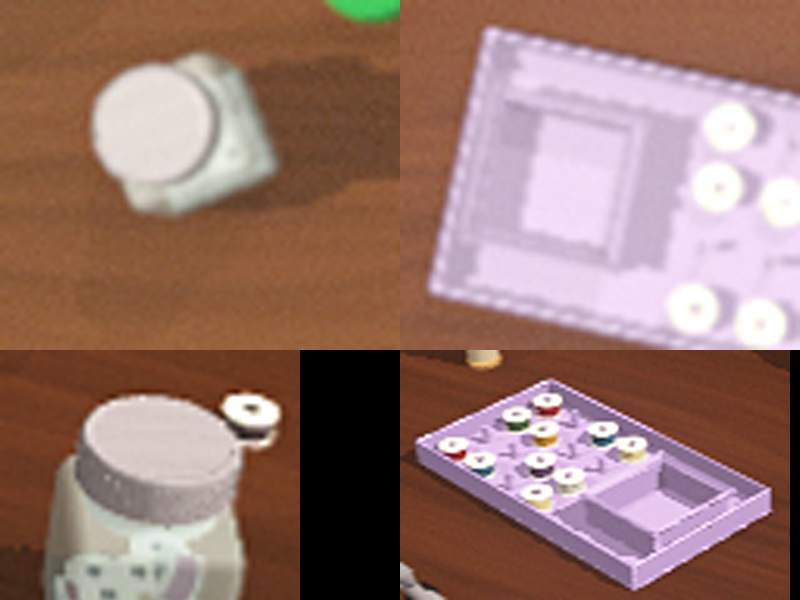

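The crop shows the steel-lidded square-bodied jar full of bobbins, with its lid centre at crop (154,124), which is top (190.8,264.8). It also shows the tray's well. Next I'll fit the poses.

```bash
cat > h.py <<'E'
import numpy as np,cv2
from scipy.optimize import least_squares
from scipy.spatial.transform import Rotation as R
from rig import readout, vision
def proj(n,P):
    c=vision.camera_params(n); return cv2.projectPoints(np.float64(P).reshape(-1,1,3),c["rvec"],c["tvec"],c["intrinsics"],c["dist"])[0].reshape(-1,2)
def at(n,uv,z):
    c=vision.camera_params(n); u=cv2.undistortPoints(np.float64(uv).reshape(-1,1,2),c["intrinsics"],c["dist"]).reshape(-1,2)
    r=cv2.Rodrigues(c["rvec"])[0]; d=np.c_[u,np.ones(len(u))]@r; o=-r.T@c["tvec"]
    return o+d*((z-o[2])/d[:,2])[:,None]
def st():
    s=readout.get_state(); q=s["ee_rot"]; r=R.from_quat([q[1],q[2],q[3],q[0]]).as_matrix()
    return s,np.array(s["position"]),r
E
python3 - <<'E'
from h import *
c=at("top",[(357.6,235.6),(346,288.4),(446,310),(457,256)],0.02)
print(c.round(4)); print("ctr",c.mean(0),[np.linalg.norm(c[i]-c[(i+1)%4]).round(4) for i in range(4)])
y=(c[0]+c[1]-c[2]-c[3])[:2]; x=(c[0]+c[3]-c[1]-c[2])[:2]; print("yaw y",np.degrees(np.arctan2(*y[::-1]))-90,"x",np.degrees(np.arctan2(*x[::-1])))
yd=y/np.linalg.norm(y); print("well",c.mean(0)[:2]+.076*yd)
print("lid",at("top",[(190.8,264.8)],.089), "scene",at("scene",[(440+160/5,260+450/5*0+ (436-350)/5)],.089))
print("base corner",at("top",[(215.4,273),(195,282.6),(208,253)],0.0))
print("round",at("top",[(259,299)],.086))
# predicted corners for scene rim
print(proj("scene",c))
E
```

```text
[[ 0.6023 -0.053   0.02  ]
 [ 0.474  -0.0238  0.02  ]
 [ 0.4234 -0.2609  0.02  ]
 [ 0.5523 -0.2926  0.02  ]]
ctr [ 0.51300653 -0.15755134  0.02      ] [np.float64(0.1316), np.float64(0.2425), np.float64(0.1328), np.float64(0.2448)]
yaw y -11.922465854359999 x -13.326672614540598
well [ 0.52870721 -0.08319081]
lid [[0.52472255 0.3312264  0.089     ]] scene [[0.52633484 0.33445205 0.089     ]]
base corner [[0.51233352 0.29661745 0.        ]
 [0.48882078 0.34577289 0.        ]
 [0.56187892 0.31676948 0.        ]]
round [[0.44780873 0.17514162 0.086     ]]
[[268.70097379 268.1437087 ]
 [313.6134933  242.67277998]
 [242.58821213 207.92109529]
 [197.29976982 228.01697525]]
```

```bash
python3 -m handwheel '[[[-34,-9,3],[0,0,0],-1],[[-34,-9,3],[0,0,0],-1],[[-34,-9,3],[0,0,0],-1],[[-34,-9,3],[0,0,0],-1],[[-34,-9,3],[0,0,0],-1],[[-34,-8,3],[0,0,0],-1],[[-34,-8,3],[0,0,0],-1],[[-34,-8,3],[0,0,0],-1],[[-34,-9,3],[0,0,0],-1],[[-34,-9,3],[0,0,0],-1],[[-34,-9,3],[0,0,0],-1],[[-34,-9,3],[0,0,0],-1],[[0,0,0],[0,0,0],-1]]' 60
cat > d.py <<'E'
import sys
from h import *
s,p,r=st(); t=np.array([float(v) for v in sys.argv[1:4]])
print("t",s["clock"],"p",p.round(4),"tool mm",(r.T@(t-p)*1000).round(1),"yaw_y",np.degrees(np.arctan2(r[1,1],r[0,1])).round(1),"q",np.round(s["qpos"],2),"F",np.round(s["contact_force"],1),"w",s["width"],s["gripper_force"])
E
python3 d.py 0.5255 0.332 0.12
python3 - <<'E'
from h import *
a=vision.get_image("top"); b=vision.get_image("scene")
a=cv2.resize(a[220:300,150:250],(500,400),interpolation=2); b=cv2.resize(b[200:340,420:520],(286,400),interpolation=2)
cv2.imwrite("pics/c2.png",np.hstack([a,b]))
E
```

```text
clock: 1.72
position: [0.5277, 0.3312, 0.1942]
ee_rot: [-0.0, 0.147, 0.989, -0.001]
contact_force: [0.2, 0.8, 1.1]
width: 0.0854
gripper_force: 0.0
t 1.725 p [0.5277 0.3312 0.1942] tool mm [ 2.3  0.3 74.2] yaw_y 73.1 q [ 0.45  0.37  1.46 -0.    1.32 -0.83] F [0.2 0.8 1.1] w 0.08544503826560591 0.0
```

View pics/c2.png

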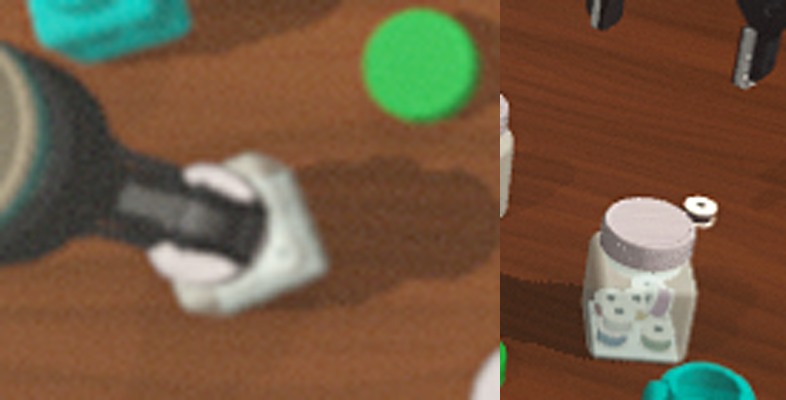

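The crop shows the open fingers straddling the square jar's lid. The lid is at scene (472,277), which matches the fit. I'll descend and close.

```bash
python3 -m handwheel '[[[2,1,30],[0,0,0],-1],[[0,0,30],[0,0,0],-1],[[0,0,30],[0,0,0],-1],[[0,0,20],[0,0,0],-1],[[0,0,12],[0,0,0],-1],[[0,0,6],[0,0,0],-1],[[0,0,0],[0,0,0],-1],[[0,0,0],[0,0,0],0],[[0,0,0],[0,0,0],1],[[0,0,0],[0,0,0],1],[[0,0,0],[0,0,0],1],[[0,0,0],[0,0,0],1],[[0,0,0],[0,0,0],1],[[0,0,0],[0,0,0],1]]' 60
python3 d.py 0.5255 0.333 0.064
```

```text
clock: 3.58
position: [0.5249, 0.3345, 0.0686]
ee_rot: [0.001, 0.145, 0.989, 0.001]
contact_force: [-1.6, 0.4, 5.5]
width: 0.0528
gripper_force: 62.0
t 3.575 p [0.5249 0.3345 0.0686] tool mm [-1.  -1.2  4.6] yaw_y 73.3 q [ 0.46  0.47  1.63  0.    1.04 -0.82] F [-1.6  0.4  5.5] w 0.05280538854187574 62.04862950369716
```

```bash
python3 -m handwheel '[[[0,0,-5],[0,0,0],1],[[0,0,-15],[0,0,0],1],[[0,0,-30],[0,0,0],1],[[0,0,-35],[0,0,0],1],[[0,0,-35],[0,0,0],1],[[0,0,-20],[0,0,0],1],[[0,0,0],[0,0,0],1],[[0,0,0],[0,0,0],1]]' 60
python3 d.py 0.529 -0.083 0.21
```

```text
clock: 4.58
position: [0.5236, 0.334, 0.2064]
ee_rot: [-0.001, 0.145, 0.989, -0.001]
contact_force: [-0.7, -0.6, -2.9]
width: 0.0531
gripper_force: 63.6
t 4.575 p [0.5236 0.334  0.2064] tool mm [-125.1 -397.8   -3.3] yaw_y 73.3 q [ 0.46  0.36  1.44  0.    1.34 -0.82] F [-0.7 -0.6 -2.9] w 0.05312819589068149 63.5969103500247
```

```bash
python3 -m handwheel '[[[-6,-20,0],[0,0,0],1],[[-12,-38,0],[0,0,0],1],[[-13,-40,0],[0,0,0],1],[[-13,-40,0],[0,0,0],1],[[-13,-42,0],[0,0,0],1],[[-13,-42,0],[0,0,0],1],[[-13,-42,0],[0,0,0],1],[[-13,-42,0],[0,0,0],1],[[-12,-40,0],[0,0,0],1],[[-11,-32,0],[0,0,0],1],[[-6,-20,0],[0,0,0],1],[[0,0,0],[0,0,1],1],[[0,0,0],[0,0,1],1],[[0,0,0],[0,0,1],1],[[0,0,0],[0,0,1],1],[[0,0,0],[0,0,1],1],[[0,0,0],[0,0,1],1],[[0,0,0],[0,0,0],1]]' 60
python3 d.py 0.529 -0.083 0.10
python3 - <<'E'
from h import *
a=vision.get_image("top"); b=vision.get_image("scene")
cv2.imwrite("pics/s3.png",b);cv2.imwrite("pics/t3.png",a)
a=cv2.resize(a[200:330,320:470],(461,400),interpolation=2); b=cv2.resize(b[130:290,190:320],(325,400),interpolation=2)
cv2.imwrite("pics/c3.png",np.hstack([a,b]))
E
```

```text
clock: 6.82
position: [0.5283, -0.0835, 0.2064]
ee_rot: [-0.001, 0.444, 0.896, -0.0]
contact_force: [-0.9, -0.2, -2.6]
width: 0.0528
gripper_force: 63.8
t 6.825 p [ 0.5283 -0.0835  0.2064] tool mm [ -0.2   1.1 106.4] yaw_y 37.3 q [-0.29  0.23  1.63 -0.    1.28 -0.94] F [-0.9 -0.2 -2.6] w 0.05278670047459523 63.75610590912402
```

View pics/c3.png

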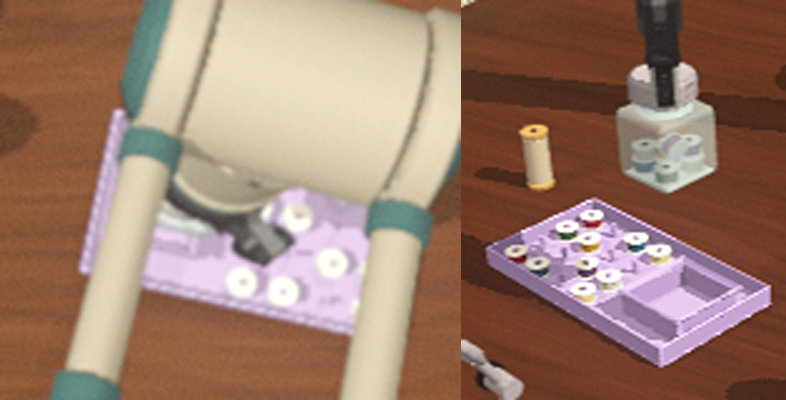

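The scene crop shows the jar hanging upright over the tray, with its body spanning scene x of about 253 to 292. I'll overlay the expected jar and well outlines to check yaw and centring.

```bash
python3 - <<'E'
from h import *
s,p,r=st()
x0,y0,x1,y1=190,140,320,280;k=4
b=cv2.resize(cv2.imread("pics/s3.png")[y0:y1,x0:x1],None,fx=k,fy=k,interpolation=2)
def sq(c,h,z,yaw):
    a=np.radians(yaw);M=np.array([[np.cos(a),-np.sin(a)],[np.sin(a),np.cos(a)]])
    return np.c_[(np.array([[1,1],[-1,1],[-1,-1],[1,-1]])*h)@M.T+c,np.full(4,z)]
def dr(P,col):
    q=(proj("scene",P)-[x0,y0]+.5)*k; cv2.polylines(b,[q.round().astype(int)],True,col,1,16)
    return (q/k).round(1)
zb=p[2]-.0686
for z in(zb,zb+.062): dr(sq(p[:2],.03,z,-12.2),(0,0,255))
dr(sq([.529,-.083],.0325,.026,-12.2),(0,255,0)); dr(sq([.529,-.083],.0325,.004,-12.2),(255,0,0))
cv2.imwrite("pics/c4.png",b)
E
```

```text
(no output)
```

View pics/c4.png

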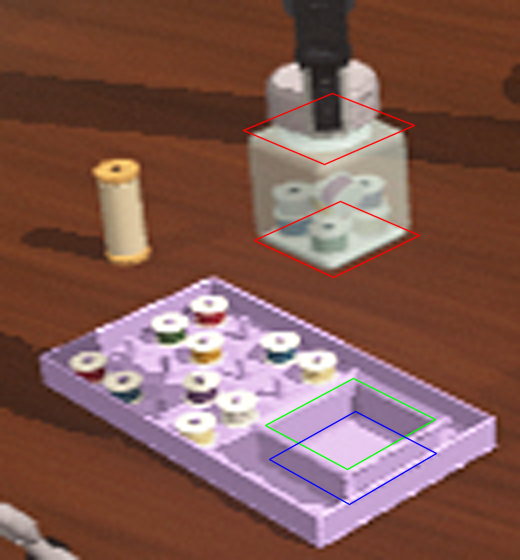

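The overlay shows the jar edges at crop x 257 and 408, against a model of 256 and 418. The tray rim corners are at about (495,418), (320,515), (42,355) and (213,278). I'll compare the estimates from both cameras.

```bash
python3 - <<'E'
from h import *
s,p,r=st()
f=lambda a:[(x/4+190-.5,y/4+140-.5) for x,y in a]
c=at("scene",f([(320,515),(495,418),(213,278),(42,355)]),.02); print(c.round(4),"sides",[np.linalg.norm(c[i]-c[(i+1)%4]).round(4) for i in range(4)])
y=(c[0]+c[1]-c[2]-c[3])[:2];yd=y/np.linalg.norm(y);print("yaw",np.degrees(np.arctan2(yd[1],yd[0]))-90,"well scene",c.mean(0)[:2]+.076*yd, "from end edge",(c[0]+c[1])[:2]/2-.046*yd)
print("well top direct",at("top",[(372.5-.1,266.6-.1)],.028))
print("proj lid centre crop", (proj("scene",[p+[0,0,.011]])-[190,140]+.5)*4, "1mm in y",(proj("scene",[p+[0,.001,.011]])-proj("scene",[p+[0,0,.011]]))*4,"1mm in x",(proj("scene",[p+[.001,0,.011]])-proj("scene",[p+[0,0,.011]]))*4)
g=cv2.imread("pics/s3.png").astype(int)
for v in (161,163,190,193,196): print(v,[tuple(g[v,u]) for u in ()] , g[v,248:300].sum(1).tolist())
E
```

```text
[[ 0.6018 -0.0513  0.02  ]
 [ 0.479  -0.0216  0.02  ]
 [ 0.4276 -0.2571  0.02  ]
 [ 0.55   -0.2863  0.02  ]] sides [np.float64(0.1264), np.float64(0.241), np.float64(0.1259), np.float64(0.2406)]
yaw -12.376566647120157 well scene [ 0.53091013 -0.0798561 ] from end edge [ 0.53057023 -0.08140509]
well top direct [[ 0.52603742 -0.08710877  0.028     ]]
proj lid centre crop [[326.1191333   94.59203827]] 1mm in y [[1.65210429 0.39450745]] 1mm in x [[-1.1768583   0.72677016]]
161 [] [213, 215, 208, 210, 205, 198, 197, 194, 259, 365, 394, 529, 628, 624, 625, 622, 642, 536, 355, 276, 101, 114, 115, 118, 112, 118, 202, 378, 512, 589, 626, 606, 574, 582, 604, 543, 391, 190, 188, 189, 191, 186, 187, 194, 195, 189, 187, 191, 195, 200, 194, 188]
163 [] [186, 212, 203, 212, 211, 213, 223, 216, 268, 327, 364, 403, 413, 405, 404, 413, 415, 395, 377, 292, 150, 121, 123, 138, 134, 129, 151, 359, 482, 578, 651, 619, 570, 461, 400, 479, 373, 172, 198, 196, 198, 202, 198, 203, 194, 197, 190, 195, 179, 184, 190, 190]
190 [] [208, 206, 198, 212, 218, 292, 352, 342, 348, 341, 353, 393, 440, 446, 455, 450, 455, 440, 421, 392, 366, 422, 465, 440, 465, 543, 583, 571, 570, 567, 568, 543, 494, 464, 460, 463, 456, 516, 551, 475, 483, 484, 482, 423, 270, 203, 205, 218, 209, 216, 212, 209]
193 [] [211, 218, 219, 213, 213, 274, 345, 342, 343, 338, 420, 481, 443, 430, 434, 431, 433, 438, 442, 484, 492, 489, 496, 491, 530, 554, 571, 560, 550, 562, 613, 615, 617, 618, 625, 624, 622, 611, 566, 498, 477, 477, 483, 446, 304, 185, 203, 206, 210, 212, 203, 206]
196 [] [217, 210, 208, 206, 202, 216, 304, 349, 342, 335, 363, 358, 327, 328, 335, 329, 330, 328, 369, 463, 495, 508, 471, 372, 357, 495, 618, 615, 615, 598, 553, 539, 549, 556, 551, 557, 549, 535, 557, 596, 563, 488, 472, 445, 305, 192, 200, 213, 202, 210, 212, 211]
```

```bash
python3 -m handwheel '[[[2,3,10],[0,0,0],1],[[0,0,25],[0,0,0],1],[[0,0,30],[0,0,0],1],[[0,0,25],[0,0,0],1],[[0,0,14],[0,0,0],1],[[0,0,0],[0,0,0],1]]' 60
python3 -m handwheel '[[[0,0,2],[0,0,0],1],[[0,0,3],[0,0,0],1],[[0,0,3],[0,0,0],1],[[0,0,0],[0,0,0],1]]' 60
python3 d.py 0.5295 -0.0805 0.0726
```

```text
clock: 7.68
position: [0.53, -0.0791, 0.1022]
ee_rot: [-0.001, 0.444, 0.896, -0.0]
contact_force: [-0.9, 0.1, -3.1]
width: 0.0527
gripper_force: 63.8
clock: 8.18
position: [0.5306, -0.0794, 0.0953]
ee_rot: [-0.0, 0.444, 0.896, 0.0]
contact_force: [0.5, 0.2, -3.2]
width: 0.0527
gripper_force: 63.8
t 8.175 p [ 0.5306 -0.0794  0.0953] tool mm [-0.2 -1.6 22.7] yaw_y 37.3 q [-0.28  0.33  1.79  0.    1.02 -0.93] F [ 0.5  0.2 -3.2] w 0.05270786822879647 63.7963926885277
```

```bash
python3 -m handwheel '[[[0,-1,2],[0,0,0],1],[[0,0,2],[0,0,0],1],[[0,0,2],[0,0,0],1],[[0,0,0],[0,0,0],1]]' 60
python3 d.py 0.5295 -0.0805 0.0726
```

```text
clock: 8.68
position: [0.5298, -0.08, 0.0891]
ee_rot: [-0.0, 0.444, 0.896, 0.0]
contact_force: [0.6, -0.3, -2.8]
width: 0.0529
gripper_force: 63.8
t 8.675 p [ 0.5298 -0.08    0.0891] tool mm [-0.2 -0.6 16.5] yaw_y 37.3 q [-0.28  0.34  1.8   0.    1.   -0.93] F [ 0.6 -0.3 -2.8] w 0.05291918991035723 63.80820572376251
```

```bash
python3 -m handwheel '[[[0,0,3],[0,0,0],1],[[0,0,3],[0,0,0],1],[[0,0,3],[0,0,0],1],[[0,0,3],[0,0,0],1],[[0,0,2],[0,0,0],1],[[0,0,0],[0,0,0],1]]' 60
python3 d.py 0.5295 -0.0805 0.0726
```

```text
clock: 9.43
position: [0.5298, -0.08, 0.0751]
ee_rot: [-0.0, 0.444, 0.896, 0.0]
contact_force: [-0.0, 0.8, -3.2]
width: 0.0526
gripper_force: 63.8
t 9.425 p [ 0.5298 -0.08    0.0751] tool mm [-0.2 -0.6  2.5] yaw_y 37.3 q [-0.28  0.35  1.82  0.    0.97 -0.93] F [-0.   0.8 -3.2] w 0.05259339257593909 63.811516212299466
```

```bash
python3 -m handwheel '[[[0,0,2],[0,0,0],1],[[0,0,1],[0,0,0],1],[[0,0,1],[0,0,0],1],[[0,0,0],[0,0,0],1],[[0,0,0],[0,0,0],1]]' 60
python3 d.py 0.5295 -0.0805 0.0726
```

```text
clock: 10.05
position: [0.5301, -0.08, 0.0726]
ee_rot: [0.0, 0.444, 0.896, 0.0]
contact_force: [-1.7, 1.0, 6.5]
width: 0.0527
gripper_force: 64.9
t 10.05 p [ 0.5301 -0.08    0.0726] tool mm [-0.1 -0.8 -0. ] yaw_y 37.3 q [-0.28  0.36  1.82  0.    0.96 -0.93] F [-1.7  1.   6.5] w 0.05268077509062581 64.89377439022064
```

```bash
sed -i 's/"w",s/"M",np.round(s["moment"],2),"w",s/' d.py; python3 -m handwheel '[[[0,0,0],[0,0,-0.5],1],[[0,0,0],[0,0,-1],1],[[0,0,0],[0,0,-1],1],[[0,0,0],[0,0,0],1]]' 60
python3 d.py 0.53 -0.08 0.0726
```

```text
clock: 10.55
position: [0.531, -0.0804, 0.0727]
ee_rot: [0.001, 0.323, 0.946, 0.0]
contact_force: [-1.5, 0.3, 5.9]
width: 0.0529
gripper_force: 64.7
t 10.55 p [ 0.531  -0.0804  0.0727] tool mm [ 1.  -0.3  0.1] yaw_y 52.3 q [-0.28  0.36  1.82 -0.    0.96 -1.19] F [-1.5  0.3  5.9] M [0.01 0.18 0.1 ] w 0.052908828343533075 64.66985838487744
```

```bash
python3 -m handwheel '[[[0,0,-0.3],[0,0,-1],1],[[0,0,-0.3],[0,0,-1],1],[[0,0,-0.3],[0,0,-1],1],[[0,0,0],[0,0,0],1]]' 60
python3 d.py 0.53 -0.08 0.0726
```

```text
clock: 11.05
position: [0.5306, -0.0805, 0.0737]
ee_rot: [0.001, 0.171, 0.985, -0.0]
contact_force: [-1.9, -0.8, 5.9]
width: 0.0528
gripper_force: 64.7
t 11.05 p [ 0.5306 -0.0805  0.0737] tool mm [0.7 0.3 1.1] yaw_y 70.3 q [-0.28  0.36  1.82 -0.    0.96 -1.51] F [-1.9 -0.8  5.9] M [-0.11  0.31  0.13] w 0.05283341673081154 64.74184798076749
```

```bash
python3 -m handwheel '[[[0,0,-0.3],[0,0,-1],1],[[0,0,-0.3],[0,0,-1],1]]' 60
python3 d.py 0.53 -0.08 0.0726
python3 - <<'E'
from h import *
print(np.round(readout.get_state()["effort"],2))
a=vision.get_image("scene"); cv2.imwrite("pics/s5.png",a)
cv2.imwrite("pics/c5.png",cv2.resize(a[170:280,190:330],None,fx=5,fy=5,interpolation=2))
E
```

```text
clock: 11.3
position: [0.5303, -0.0806, 0.0743]
ee_rot: [0.001, 0.066, 0.998, -0.001]
contact_force: [-3.0, -0.0, 7.0]
width: 0.0526
gripper_force: 64.9
t 11.3 p [ 0.5303 -0.0806  0.0743] tool mm [0.4 0.6 1.7] yaw_y 82.5 q [-0.28  0.35  1.82 -0.    0.97 -1.72] F [-3. -0.  7.] M [-0.18  0.36 -0.19] w 0.052618645257495954 64.8665798921138
[  0.89 -37.47 -18.5    0.38  -0.76   0.53]
```

View pics/c5.png

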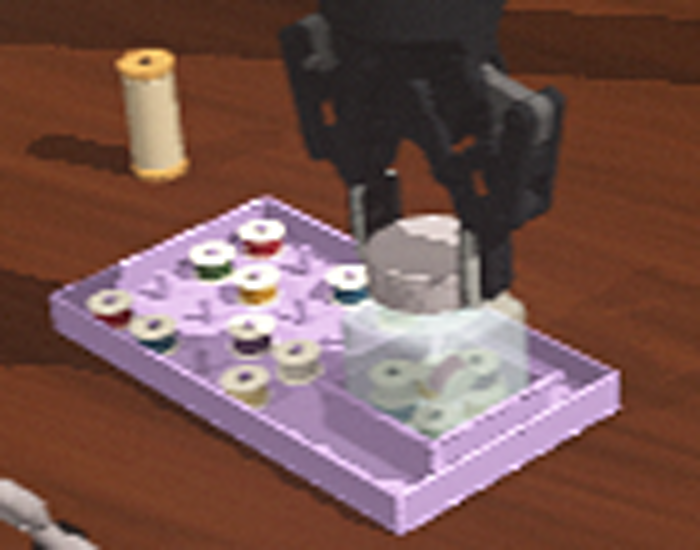

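The crop shows the jar seated in the well, with its front corner at (440,430) and the lid gripped. Joint-6 torque is 0.53 N m, so the lid is still threaded. I'll continue in single rows and watch that torque.

```bash
sed -i 's/"F",/"eff6",round(float(s["effort"][5]),2),"F",/' d.py; python3 -m handwheel '[[[0,0,-0.3],[0,0,-1],1]]' 60 >/dev/null
python3 d.py 0.53 -0.08 0.0726
python3 -m handwheel '[[[0,0,-0.3],[0,0,-1],1]]' 60 >/dev/null
python3 d.py 0.53 -0.08 0.0726
```

```text
t 11.475 p [ 0.5304 -0.0807  0.0745] tool mm [0.4 0.7 1.9] yaw_y 88.5 q [-0.28  0.35  1.82 -0.    0.97 -1.82] eff6 0.65 F [-2.  -0.6  6.6] M [-0.24  0.38 -0.18] w 0.052624369533295426 64.82226113788784
t 11.6 p [ 0.5303 -0.0808  0.0748] tool mm [0.3 0.9 2.2] yaw_y 94.5 q [-0.28  0.35  1.82 -0.    0.97 -1.93] eff6 0.55 F [-2.1 -1.6  4.4] M [-0.33  0.4  -0.14] w 0.05288041508146059 64.7977296821773
```

```bash
python3 -m handwheel '[[[0,0,-0.3],[0,0,-0.7],1]]' 60 >/dev/null
python3 d.py 0.53 -0.08 0.0726
python3 -m handwheel '[[[0,0,-0.3],[0,0,-0.7],1]]' 60 >/dev/null
python3 d.py 0.53 -0.08 0.0726
```

```text
t 11.725 p [ 0.5302 -0.0809  0.075 ] tool mm [0.1 0.9 2.4] yaw_y 98.6 q [-0.28  0.35  1.82 -0.    0.97 -2.  ] eff6 0.3 F [-2.1 -1.8  6.4] M [-0.28  0.42 -0.14] w 0.05250666176394713 64.74316980689764
t 11.85 p [ 0.5301 -0.0809  0.0751] tool mm [-0.1  0.9  2.5] yaw_y 102.8 q [-0.28  0.35  1.82 -0.    0.97 -2.07] eff6 0.38 F [-2.2 -1.4  3.7] M [-0.28  0.36 -0.16] w 0.05291040130478016 64.55949168652296
```

```bash
python3 -m handwheel '[[[0,0,-0.3],[0,0,-0.7],1]]' 60 >/dev/null
python3 d.py 0.53 -0.08 0.0726
python3 -m handwheel '[[[0,0,-0.3],[0,0,-0.6],1]]' 60 >/dev/null
python3 d.py 0.53 -0.08 0.0726
```

```text
t 11.975 p [ 0.53   -0.0809  0.0752] tool mm [-0.3  0.9  2.6] yaw_y 107.0 q [-0.28  0.35  1.82 -0.    0.97 -2.15] eff6 0.39 F [-2.2 -2.3  1.8] M [-0.35  0.32 -0.11] w 0.05273130163686103 64.42727828398347
t 12.1 p [ 0.53   -0.0808  0.0753] tool mm [-0.3  0.8  2.7] yaw_y 110.6 q [-0.28  0.35  1.82 -0.    0.97 -2.21] eff6 0.34 F [-1.8 -1.   1.3] M [-0.27  0.28 -0.09] w 0.05312600465220138 64.30952777154744
```

```bash
python3 -m handwheel '[[[0,0,0],[0,0,0],1],[[0,0,0],[0,0,0],1]]' 60 >/dev/null
python3 d.py 0.53 -0.08 0.0726
python3 -m handwheel '[[[0,0,-0.5],[0,0,0],1],[[0,0,-0.5],[0,0,0],1],[[0,0,0],[0,0,0],1]]' 60 >/dev/null
python3 d.py 0.53 -0.08 0.0726
```

```text
t 12.35 p [ 0.5301 -0.0807  0.0752] tool mm [-0.1  0.7  2.6] yaw_y 110.5 q [-0.28  0.35  1.82 -0.    0.97 -2.21] eff6 0.01 F [-2.2 -1.7  5.8] M [-0.52  0.37 -0.  ] w 0.05284014553194941 64.6369394659996
t 12.725 p [ 0.5302 -0.0801  0.0756] tool mm [0.1 0.1 3. ] yaw_y 110.5 q [-0.28  0.35  1.82 -0.    0.97 -2.21] eff6 -0.02 F [-1.3 -2.5  2.8] M [-0.46  0.24 -0.02] w 0.05285582111860576 64.37305441126227
```

```bash
python3 -m handwheel '[[[0,0,-0.7],[0,0,0],1],[[0,0,-0.7],[0,0,0],1],[[0,0,-0.6],[0,0,0],1],[[0,0,0],[0,0,0],1],[[0,0,0],[0,0,0],1]]' 60 >/dev/null
python3 d.py 0.53 -0.08 0.0726
python3 - <<'E'
from h import *
a=vision.get_image("scene"); b=cv2.imread("pics/s5.png"); cv2.imwrite("pics/s6.png",a)
f=lambda a:cv2.resize(a[200:270,250:310],(390,455),interpolation=2)
cv2.imwrite("pics/c6.png",np.hstack([f(b),f(a)]))
E
```

```text
t 13.35 p [ 0.5299 -0.0799  0.0775] tool mm [-0.  -0.2  4.9] yaw_y 110.5 q [-0.28  0.35  1.81  0.    0.98 -2.21] eff6 -0.0 F [-1.1 -1.  -0.1] M [-0.1   0.01 -0.05] w 0.052611554115201464 64.03684409335256
```

View pics/c6.png

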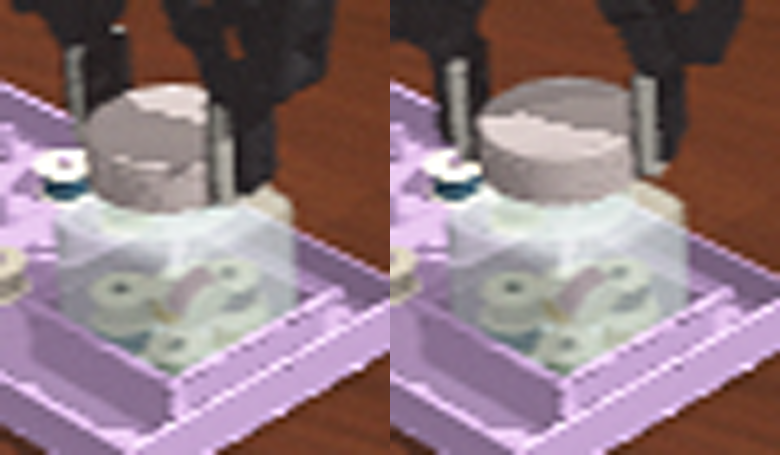

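The crops show the lid risen while the jar's edges stay put, and the force is now about 0 N, so the threads have let go. I'll lift gently.

```bash
python3 -m handwheel '[[[0,0,-1],[0,0,0],1],[[0,0,-1],[0,0,0],1],[[0,0,-1],[0,0,0],1],[[0,0,-2],[0,0,0],1],[[0,0,-3],[0,0,0],1],[[0,0,-4],[0,0,0],1],[[0,0,-5],[0,0,0],1],[[0,0,-6],[0,0,0],1],[[0,0,-5],[0,0,0],1],[[0,0,-4],[0,0,0],1],[[0,0,-1],[0,0,0],1],[[0,0,0],[0,0,0],1],[[0,0,0],[0,0,0],1],[[0,0,0],[0,0,0],1]]' 60 >/dev/null
python3 d.py 0.53 -0.08 0.0726
python3 - <<'E'
from h import *
a=vision.get_image("scene")
cv2.imwrite("pics/c7.png",cv2.resize(a[180:280,230:330],None,fx=5,fy=5,interpolation=2))
E
```

```text
t 15.15 p [ 0.5298 -0.08    0.1104] tool mm [-0.2 -0.1 37.8] yaw_y 110.5 q [-0.28  0.32  1.77  0.    1.05 -2.21] eff6 0.0 F [-0.  -0.1 -0.4] M [-0.01 -0.02 -0.03] w 0.0531355578144548 64.05896818265319
```

View pics/c7.png

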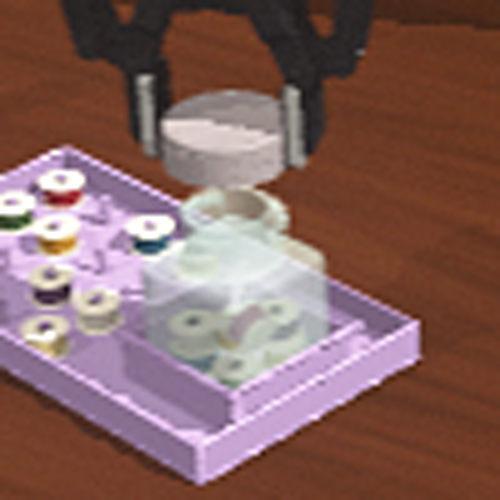

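The lid is held level at crop (225,140), above the open mouth at (237,212). The gap is about 25 mm and the jar is still seated. The mouth looks about 12 px (2.4 raw px) to the right of the lid. The lid sits close to the TCP, so the error is within tolerance, and I'm handing in.

```bash
python3 - <<'E'
from h import *
s,p,r=st()
q=(proj("scene",[[p[0],p[1],.115],[p[0],p[1],.088]])-[230,180]+.5)*5
print("predicted lid mid/ mouth px",q, "1mm y:",(proj("scene",[[p[0],p[1]+.001,.088]])-proj("scene",[[p[0],p[1],.088]]))*5)
E
```

```text
predicted lid mid/ mouth px [[229.33715987 149.80837028]
 [233.36920013 206.18285468]] 1mm y: [[1.95002117 0.57970565]]
```

```bash
python3 -c "
from rig import manip; print(manip.sign_off())"
```

```text
the job is handed in; nothing more can be done
None
```

I stood the jar fully down in the tray's well, unscrewed the lid, and handed the job in at about 15 s. The gripper still holds the lid level, about 25 mm above the open mouth and roughly 4 mm off centre; the hand-in gave no pass or fail result.

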